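# Put the swapped solution bottles back on their own devices

### The arm

A 6-joint arm with a two-finger parallel gripper is mounted at the origin on the work surface. World frame = base frame: x ahead of the robot, y to its left, z up, the work surface at z = 0. Lengths are in m, angles in rad, forces in N, time in s.
With the tool pointing down it reaches from about 0.35 to 0.725 m from the base axis. Payload 6 kg.
Tool frame: the origin (TCP) lies at the very end of the fingers, on their centre line; the grasp point (between the pads) lies 19 mm behind it; z points along the fingers, y is the direction in which the jaws open and shut (so a half turn about z gives the same grasp; the last joint's range is limited). The gripper opens to 85 mm and grips with 20 to 120 N. Pads are 22 mm wide; open, the fingers measure 114 mm over their backs; the gripper's body (76 mm by 85 mm) begins 54 mm behind the grasp point. The pads swing forward as they close: fully open they stand 13 mm farther back than shut.
Start: joints at [0.334, 0.04, 0.085, 0, -1.615, -0.334], TCP at [0.6, 0, 0.231] pointing down, gripper open.
Joint ranges: [-2.56, 2.56], [-1.29, 2.01], [-1.08, 1.49], [-3.29, 1.98], [-2.81, -0.18], [-2.99, 2.99]. Speed limits (rad/s): [2.57, 2.57, 3.01, 3.14, 3.14, 3.14].

### API

Orientations are given as a unit quaternion [w, x, y, z].
In Python, from rig import state, camera, camera_params, finish_job gives the robot as it stands.
- The arm moves only by the tool carry_out, never from a script. Its argument "motion" is a list that holds one entry, the list of rows, each a list of 7 numbers: the closure in counts, from 0 (fully open) to 255 (shut), then the shift along the tool's x, y, z in units of 3 cm (1.0 is 3 cm), then the turn, a rotation vector about the tool's x, y, z in units of 8 degrees (1.0 is 8 degrees). In form: [[[gripper, x, y, z, rx, ry, rz], ...]]. A call has 1 to 20 rows; each row shifts and turns the commanded pose from where the row before left it, along the tool's axes as they then stand; what a row does not reach is not made up. A row lasts 1/8 s, in which the tool goes at most 62.5 mm and 10.7 degrees, less where a joint would pass 70% of its speed; a pose out of reach is approached as far as the arm can. A call with a number of a shift or a turn outside -1 to 1 is refused whole. A call with a gripper value outside its range is refused whole. The fingers move at their own pace and stop on an object; "force" is the grip in N (left out, the last holds). Time passes only in rows, so rows that do not move let the fingers close. It gives the time, the measured TCP pose, the force and the opening at its end, in the units of the state.
- state(): the state, without advancing time (a new reading comes with each control period).
- camera(name): name is "scene" or "side" or "wrist"; returns the picture (400x640x3 uint8, blue, green, red); there is no depth.
- camera_params(name): a dict with "camera_matrix" (3x3 intrinsics, pixels), "k1" (the pictures are not rectified: a ray, as slopes to the right and down, at radius r is drawn at 1 + k1 r^2 times it, then the intrinsics apply), "R" (3x3) and "t" (3): a world point X has camera coordinates R X + t. Camera axes: x right, y down, z forward; pixel columns grow to the right and rows downward; lengths in m; the calibration is good to about 2 mm. A picture is of the moment at which its call begins: read the wrist's pose just before it. camera_params takes no time and is no camera call; for the wrist camera it gives the pose at the moment of the call.
- finish_job(): hands the job in, once; it reports no verdict.
The state is a dict: "clock": time; "joints": joint angles; "qd": joint speeds; "joint_efforts": joint torques, N m; "tcp_pos": TCP position; "tcp_rot": TCP orientation; "force": force on the tool from outside, world axes, zero at the start; "ft_torque": the same for the moment, N m; "grip_width": finger opening in m.
Only numpy, scipy, OpenCV 4.12 (cv2) and the standard library are available. Lean on these libraries where they do the work, as an engineer would, in place of code of your own. Each camera call takes 0.05 s, during which the arm holds its last target. There are 200 camera calls.

### The job

The three solution bottles beside the rig were put back on the wrong devices: the purple-capped one belongs on the cold plate (blue housing, aluminium plate), the orange-capped one on the warming plate (black plate) and the blue-capped one on the magnetic stirrer (round white plate). Move each to the middle of its own plate, upright, using the empty green tray to park a bottle on the way and never the bare bench, and leave the tray empty. Set everything down gently, keep the bottles upright, and do not disturb the flask, the stack of dishes or the tip box.

Things in the scene. Friction and masses are not known exactly. Their poses are not given: they have to be found in the camera images.
- bottle_purple: A white plastic lab bottle with a purple screw cap and a purple tape band round its middle: 52 mm diameter up to 64 mm, sloping in to the neck, cap 44 mm diameter from 77 to 98 mm, 98 mm tall in all; about 150 g. Origin: centre of its underside, z up along the bottle.
- bottle_orange: A white plastic lab bottle with an orange screw cap and an orange tape band round its middle: 52 mm diameter up to 64 mm, sloping in to the neck, cap 44 mm diameter from 77 to 98 mm, 98 mm tall in all; about 150 g. Origin: centre of its underside, z up along the bottle.
- bottle_blue: A white plastic lab bottle with a blue screw cap and a blue tape band round its middle: 52 mm diameter up to 64 mm, sloping in to the neck, cap 44 mm diameter from 77 to 98 mm, 98 mm tall in all; about 150 g. Origin: centre of its underside, z up along the bottle.
- chiller: Cold plate: blue housing with a square bright aluminium plate, 100 x 100 mm. Fixed. Origin: on the bench, straight below the middle of the plate; z up, -x towards its front panel. The plate's top face is flat, 62 mm above the origin. Housing 116 mm wide, from 87 mm before the plate's middle to 63 mm behind it.
- warmer: Warming plate: grey housing with a square black plate, 104 x 104 mm, in a thin red frame. Fixed. Origin: on the bench, straight below the middle of the plate; z up, -x towards its front panel. The plate's top face is flat, 54 mm above the origin. Housing 116 mm wide, from 87 mm before the plate's middle to 63 mm behind it.
- stirrer: Magnetic stirrer: ivory housing with a round white plate, 104 mm diameter, in a thin black ring; black knob sticking out 14 mm at the front. Fixed. Origin: on the bench, straight below the middle of the plate; z up, -x towards its front panel. The plate's top face is flat, 46 mm above the origin. Housing 116 mm wide, from 87 mm before the plate's middle to 63 mm behind it.
- tray: Pale green spill tray, empty at the start: 150 (x) x 116 (y) x 22 mm, walls 3 mm thick, inner floor flat and 6 mm above its origin. Fixed. Origin: centre of its underside.
- flask: Bystander: a conical glass flask with a black stopper, 64 mm diameter at the foot, 112 mm tall, loose. Origin: centre of its underside.
- dishes: Bystander: a stack of three small clear lidded culture dishes, 60 mm diameter, 39 mm tall, loose, moving as one piece. Origin: centre of its underside.
- tipbox: Bystander: a pipette tip box, teal with a pale yellow lid, 75 x 95 x 52 mm, loose. Origin: centre of its underside.
Things that resemble listed ones, but are neither listed nor needed, are in the scene too. Leave any pink look-alike of the bottle_orange alone.

How it is judged:
On the way:
1. One of the bottles stands parked in the green tray, let go (((horizontal distance between bottle_purple and tray below 0.06 m and z of bottle_purple in the frame of tray below 0.01 m and angle between bottle_purple's own z axis and vertical below 0.08 rad and linear speed of bottle_purple below 0.02 m/s and contact force between the fingers and bottle_purple below 0.1 N) or (horizontal distance between bottle_orange and tray below 0.06 m and z of bottle_orange in the frame of tray below 0.01 m and angle between bottle_orange's own z axis and vertical below 0.08 rad and linear speed of bottle_orange below 0.02 m/s and contact force between the fingers and bottle_orange below 0.1 N) or (horizontal distance between bottle_blue and tray below 0.06 m and z of bottle_blue in the frame of tray below 0.01 m and angle between bottle_blue's own z axis and vertical below 0.08 rad and linear speed of bottle_blue below 0.02 m/s and contact force between the fingers and bottle_blue below 0.1 N))), for 0.2 s.
At the end, for the whole second after the job is handed in: Purple-capped bottle on the cold plate, orange-capped on the warming plate, blue-capped on the stirrer, so that the tray is empty: each within 15 mm of the middle of its plate, standing upright on its top face (height within 4 mm, tilt under 0.08 rad), released and at rest (horizontal distance between bottle_purple and chiller below 0.015 m and z of bottle_purple in the frame of chiller between 0.058 and 0.066 m and angle between each of bottle_purple, bottle_orange, bottle_blue's own z axis and vertical below 0.08 rad and linear speed of each of bottle_purple, bottle_orange, bottle_blue below 0.02 m/s and angular speed of each of bottle_purple, bottle_orange, bottle_blue below 0.2 rad/s and horizontal distance between bottle_orange and warmer below 0.015 m and z of bottle_orange in the frame of warmer between 0.05 and 0.058 m and horizontal distance between bottle_blue and stirrer below 0.015 m and z of bottle_blue in the frame of stirrer between 0.042 and 0.05 m); the robot touches nothing.
It fails at once if A bottle is put down on the bare bench (its underside lower than 3 mm above it) (height (world z) of any of bottle_purple, bottle_orange, bottle_blue below 0.003 m).
It fails at once if A bottle is tipped more than 0.5 rad from upright (angle between any of bottle_purple, bottle_orange, bottle_blue's own z axis and vertical above 0.5 rad).
It fails at once if A device or the tray is struck or pressed with more than 60 N (contact force between any of stirrer, warmer, chiller, tray and anything else above 60 N).
It fails at once if The flask, the dishes or the tip box is moved more than 25 mm or tipped more than 0.4 rad (distance of any of flask, dishes, tipbox from where it was at the start of the episode above 0.025 m or angle between any of flask, dishes, tipbox's own z axis and vertical above 0.4 rad).
It also fails if it takes over 112 s, if anything falls off the work surface, if the arm or the gripper's body presses on something with over 40 N, if the wrist force passes 120 N, or if a joint passes its speed limit or range.

## Working session

There is one attempt and no reset: what is moved stays moved. The work goes in short steps, Python scripts to look and compute and a tool call to move; the robot and the scene stay as the last step left them, time stands still between calls to the robot, and variables do not carry over. Pictures are saved under pics/ and viewed, about 12 in all and at most 16, crops included, and the job is handed in when it is done.

Besides the shell and the picture viewer there is one more tool, called after "Call:" as name([rows], argument=value, ...), one row to a line, values as JSON. carry_out: Moves the arm, as the interface text tells. Shifts and turns lie within -1 to 1; 1 stands for 3 cm of shift or 8 degrees of turn. Its arguments: {"type":"object","properties":{"motion":{"type":"array","items":{"type":"array","items":{"type":"array","items":{"type":"number"}}}},"force":{"type":"number"}},"required":["motion"]}

```bash
mkdir -p pics; cat > h.py <<'E'
import numpy as np, cv2
from rig import state, camera, camera_params, finish_job
def ray(name,u,v,P=None):
    P=P or camera_params(name); K=np.array(P["camera_matrix"]);k1=P["k1"]
    d=np.array([(u-K[0,2])/K[0,0],(v-K[1,2])/K[1,1]]); s=d.copy()
    for _ in range(20): s=d/(1+k1*(s@s))
    R=np.array(P["R"]);t=np.array(P["t"])
    return -R.T@t, R.T@np.array([s[0],s[1],1])
def at(name,u,v,z,P=None):
    o,d=ray(name,u,v,P); return (o+d*(z-o[2])/d[2]).round(4)
def proj(name,X,P=None):
    P=P or camera_params(name); K=np.array(P["camera_matrix"])
    c=np.array(P["R"])@np.array(X)+np.array(P["t"]); s=c[:2]/c[2]; s=s*(1+P["k1"]*(s@s))
    return (K[:2,:2]@s+K[:2,2]).round(1)
E
python3 - <<'E'
from h import *
for n in("scene","side","wrist"):
    cv2.imwrite(f"pics/{n}0.png",camera(n)); p=camera_params(n); R=np.array(p["R"]); print(n,(-R.T@p["t"]).round(3),R[2].round(2))
print(state())
E
```

```text
scene [1.046 0.076 0.695] [-0.64 -0.02 -0.77]
side [ 0.313 -0.489  0.726] [ 0.27  0.62 -0.74]
wrist [ 0.599 -0.077  0.373] [-0.    0.3  -0.95]
{'clock': 0.15, 'joints': array([ 3.33723851e-01,  4.06787566e-02,  8.40547741e-02, -3.29474945e-04,
       -1.61546641e+00, -3.33700801e-01]), 'qd': array([-0.00163233, -0.00217263,  0.00363815,  0.00175791,  0.00151577,
       -0.00198885]), 'joint_efforts': array([-1.71928452e-03, -3.68610263e+01,  3.47691929e+01,  6.93625420e+00,
       -4.38957781e-03, -4.53315295e-06]), 'tcp_pos': array([5.99761944e-01, 7.87404827e-05, 2.30514841e-01]), 'tcp_rot': array([ 5.10309857e-04,  7.07119899e-01, -7.07093348e-01, -4.30492390e-04]), 'force': array([0.57760591, 0.59856118, 0.20033677]), 'ft_torque': array([ 0.00509135,  0.04332965, -0.03457371]), 'grip_width': 0.08527078789407755}
```

View pics/scene0.png

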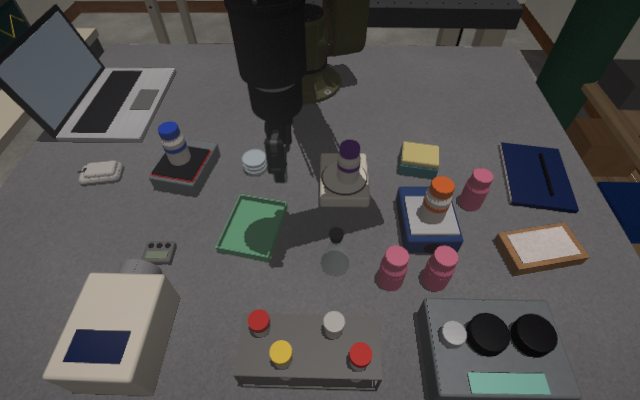

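View pics/side0.png

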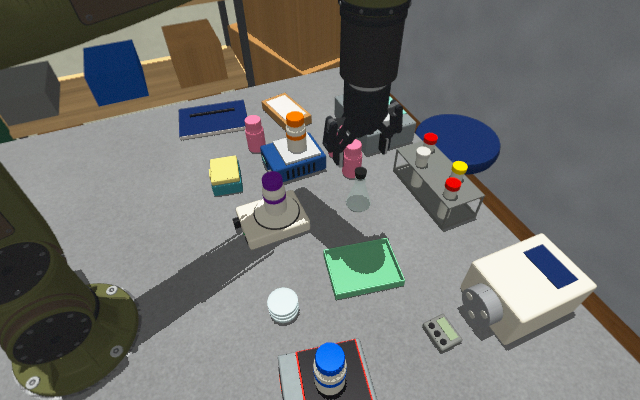

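Scene picture: the purple-capped bottle is at (349,148) on the ivory stirrer, the orange one at (441,187) on the blue chiller and the blue one at (169,130) on the warmer. The tray is at (253,227). Pink look-alikes are at (478,185), (394,265) and (441,265). Bystanders are the flask (335,255), the dishes (255,161) and the tip box (419,158). Next I'll crop in close.

```bash
python3 - <<'E'
from h import *
im=cv2.imread("pics/scene0.png")
def grid(im,x0,y0,w,h,s,fn):
    c=cv2.resize(im[y0:y0+h,x0:x0+w],None,fx=s,fy=s,interpolation=cv2.INTER_CUBIC)
    c=cv2.convertScaleAbs(c,alpha=1.5,beta=15)
    for x in range(-(-x0//20)*20,x0+w,20): cv2.putText(c,str(x),((x-x0)*s,10),0,.4,(0,255,255),1); cv2.line(c,((x-x0)*s,12),((x-x0)*s,20),(0,255,255),1)
    for y in range(-(-y0//20)*20,y0+h,20): cv2.putText(c,str(y),(0,(y-y0)*s+4),0,.4,(0,255,255),1); cv2.line(c,(28,(y-y0)*s),(36,(y-y0)*s),(0,255,255),1)
    cv2.imwrite(fn,c)
grid(im,310,130,190,145,4,"pics/c1.png")
grid(im,135,110,160,150,4,"pics/c2.png")
E
```

```text
(no output)
```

View pics/c1.png

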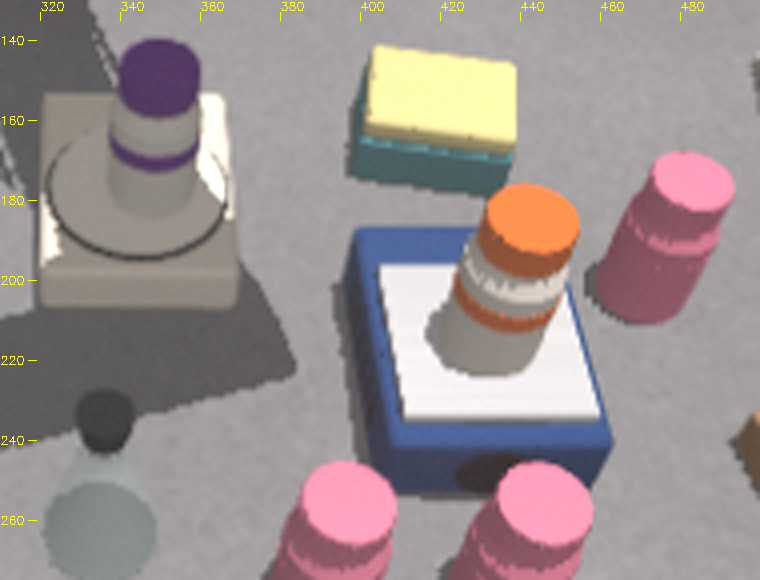

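View pics/c2.png

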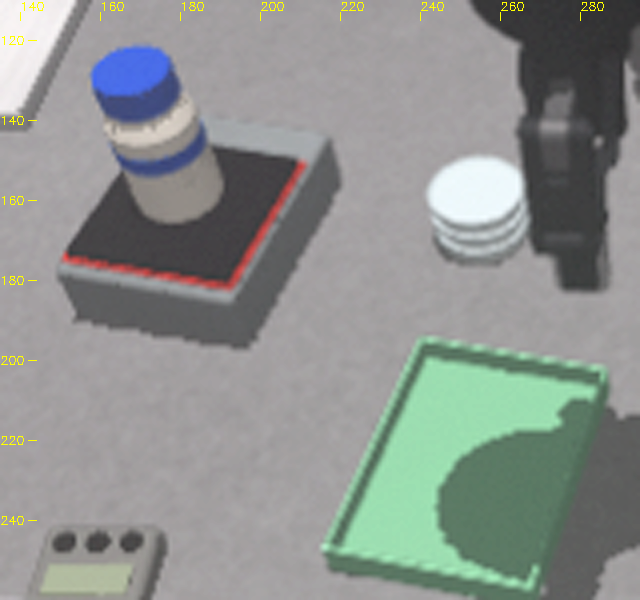

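Crops confirm that the orange-capped bottle stands on the bright plate (cap top at 443,185) and the pink ones are all-pink. Purple's cap top is at (350,147) and blue's at (168,128). Next: world positions, cross-checked against the side picture.

```bash
python3 - <<'E'
from h import *
A=lambda c,x,y,z:at("scene",[310,135][c]+x/4,[130,110][c]+y/4,z)
print("pur",A(0,160,67,.144),"ora",A(0,533,220,.16),"blu",A(1,132,71,.152))
ch=[A(0,*p,.062) for p in((380,264),(600,417),(405,419))];print("chiller",ch)
st=[A(0,*p,.046) for p in((47,190),(228,190),(138,258))];print("stir",st)
wa=[A(1,*p,.054) for p in((63,259),(232,288),(305,163))];print("warm",wa)
tr=[A(1,*p,.022) for p in((420,340),(608,370),(535,598),(325,548))];print("tray",tr,np.mean(tr,0))
print("flask foot~",at("scene",335,263,0),"stop",at("scene",336,234,.112),"dishes",A(1,476,190,.039))
print("tip",A(0,440,95,.052)); print("pinks",A(0,690,183,.098),A(0,348,502,.098),A(0,545,503,.098))
for n,p in(("pur",(273,181)),("ora",(296,118)),("blu",(330,357))): print("side",n,at("side",*p,{"pur":.144,"ora":.16,"blu":.152}[n]))
E
```

```text
pur [0.4534 0.1228 0.144 ] ora [0.5732 0.297  0.16  ] blu [ 0.4079 -0.2853  0.152 ]
chiller [array([0.5208, 0.2471, 0.062 ]), array([0.6194, 0.347 , 0.062 ]), array([0.6228, 0.2475, 0.062 ])]
stir [array([0.4552, 0.0618, 0.046 ]), array([0.4528, 0.1685, 0.046 ]), array([0.5062, 0.1146, 0.046 ])]
warm [array([ 0.4624, -0.3423,  0.054 ]), array([ 0.483, -0.236,  0.054]), array([ 0.3782, -0.2159,  0.054 ])]
tray [array([ 0.4933, -0.1301,  0.022 ]), array([ 0.5133, -0.0174,  0.022 ]), array([ 0.6638, -0.0425,  0.022 ]), array([ 0.6367, -0.1571,  0.022 ])] [ 0.576775 -0.086775  0.022   ]
flask foot~ [0.6563 0.0944 0.    ] stop [0.6578 0.0932 0.112 ] dishes [ 0.3847 -0.1098  0.039 ]
tip [0.3757 0.3033 0.052 ]
pinks [0.4895 0.4136 0.098 ] [0.6931 0.2057 0.098 ] [0.6917 0.2962 0.098 ]
side pur [0.4507 0.1116 0.144 ]
side ora [0.5713 0.287  0.16  ]
side blu [ 0.4067 -0.2869  0.152 ]
```

Call:
carry_out([
  [[0,-0.81,0.08,-0.05,0,0,0],[0,-0.81,0.08,-0.05,0,0,0],[0,-0.81,0.08,-0.05,0,0,0],[0,-0.81,0.08,-0.05,0,0,0],[0,-0.81,0.08,-0.05,0,0,0],[0,-0.81,0.08,-0.05,0,0,0],[0,-0.81,0.08,-0.05,0,0,0],[0,-0.81,0.08,-0.05,0,0,0],[0,-0.81,0.08,-0.05,0,0,0],[0,-0.81,0.08,-0.05,0,0,0],[0,-0.81,0.08,-0.05,0,0,0],[0,-0.81,0.08,-0.05,0,0,0],[0,0,0,0,0,0,0],[0,0,0,0,0,0,0],[0,0,0,0,0,0,0]],
], force=50)

```text
clock: 2.02
tcp_pos: [0.5713, 0.2912, 0.2494]
tcp_rot: [0.0, -0.707, 0.707, -0.0]
force: [-0.1, 0.4, 0.2]
grip_width: 0.0855
```

```bash
cat >> h.py <<'E'
def cap(name,base,lo,hi,P=None):
    """outline-model fit of the cap by colour mask: centroid vs projected-cap centroid -> xy"""
    from scipy.optimize import minimize
    P=P or camera_params(name); im=camera(name); hsv=cv2.cvtColor(im,cv2.COLOR_BGR2HSV)
    return im,cv2.inRange(hsv,np.array(lo),np.array(hi)),P
E
python3 - <<'E'
from h import *
P=camera_params("wrist"); im=camera("wrist"); cv2.imwrite("pics/w1.png",im); s=state(); print(s["tcp_pos"],s["tcp_rot"].round(3))
for z,n in((.16,"cap"),(.062,"base")): print(n,proj("wrist",[.572,.294,z],P))
for c in((.52,.247),(.62,.347),(.62,.247),(.52,.347)): print(proj("wrist",[*c,.062],P))
E
```

```text
[0.57135013 0.29105578 0.24947179] [ 0.    -0.707  0.707 -0.   ]
cap [320.1 206.7]
base [320.6 177.6]
[369.6 134.4]
[279.2 222.2]
[275.2 134.4]
[365.6 222.2]
```

View pics/w1.png

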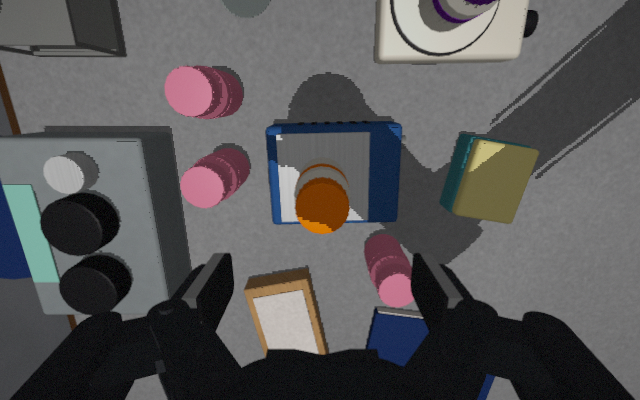

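Wrist view: the plate corners (275,133)-(370,222) match the projected ones within 3 px, and the orange cap centre is at about (323,207), so the bottle is at about (.570,.294). I'll lower and grip the cap.

Call:
carry_out([
  [[0,-0.1,0.04,0.7,0,0,0],[0,0,0,0.7,0,0,0],[0,0,0,0.7,0,0,0],[0,0,0,0.7,0,0,0],[0,0,0,0.7,0,0,0],[0,0,0,0.5,0,0,0],[0,0,0,0,0,0,0],[0,0,0,0,0,0,0],[150,0,0,0,0,0,0],[255,0,0,0,0,0,0],[255,0,0,0,0,0,0],[255,0,0,0,0,0,0],[255,0,0,0,0,0,0],[255,0,0,0,0,0,0],[255,0,0,0,0,0,0],[255,0,0,0,0,0,0]],
], force=50)

```text
clock: 4.08
tcp_pos: [0.5706, 0.2948, 0.1304]
tcp_rot: [-0.001, 0.707, -0.707, 0.0]
force: [3.8, 0.6, 5.8]
grip_width: 0.043
```

```bash
python3 - <<'E'
from h import *
s=state(); print(s["tcp_pos"],s["force"],s["grip_width"])
a=camera("side")[60:220,200:420]; b=camera("wrist")[120:320,190:450]
a=cv2.resize(a,(550,400));b=cv2.resize(b,(520,400))
cv2.imwrite("pics/g1.png",cv2.resize(np.hstack([a,b]),(800,300)))
E
```

```text
[0.57064479 0.29478252 0.13040014] [3.80428964 0.63237186 5.80271841] 0.042977589598185345
```

View pics/g1.png

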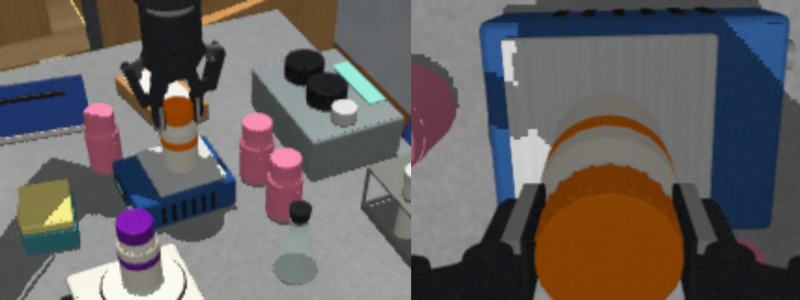

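Picture: the cap is held between both fingers, opening 43 mm, bottle upright. Lifting and carrying it to the tray.

Call:
carry_out([
  [[255,0,0,-0.3,0,0,0],[255,0,0,-0.6,0,0,0],[255,0,0,-0.7,0,0,0],[255,0,0,-0.7,0,0,0],[255,0,0,-0.7,0,0,0],[255,0,0,-0.6,0,0,0],[255,0,0,0,0,0,0],[255,0.2,0,0,0,0,0],[255,0.4,0,0,0,0,0],[255,0.6,0,0,0,0,0]],
])

```text
clock: 5.42
tcp_pos: [0.5697, 0.2575, 0.2364]
tcp_rot: [0.001, 0.707, -0.707, -0.0]
force: [-0.3, -0.1, -1.2]
grip_width: 0.0428
```

Call:
carry_out([
  [[255,0.8,-0.02,0,0,0,0],[255,0.8,-0.02,0,0,0,0],[255,0.8,-0.02,0,0,0,0],[255,0.8,-0.02,0,0,0,0],[255,0.8,-0.02,0,0,0,0],[255,0.8,-0.02,0,0,0,0],[255,0.8,-0.02,0,0,0,0],[255,0.8,-0.02,0,0,0,0],[255,0.8,-0.02,0,0,0,0],[255,0.8,-0.02,0,0,0,0],[255,0.8,0,0,0,0,0],[255,0.8,0,0,0,0,0],[255,0.8,0,0,0,0,0],[255,0.6,0,0,0,0,0],[255,0.4,0,0,0,0,0],[255,0.2,0,0,0,0,0],[255,0,0,0,0,0,0],[255,0,0,0,0,0,0]],
])

```text
clock: 7.68
tcp_pos: [0.5761, -0.0889, 0.2372]
tcp_rot: [0.0, 0.707, -0.707, -0.0]
force: [0.6, 0.0, -1.1]
grip_width: 0.0426
```

```bash
python3 - <<'E'
from h import *
s=state(); print(s["tcp_pos"],s["force"],s["grip_width"])
cv2.imwrite("pics/s2.png",camera("scene"))
im=camera("wrist"); cv2.imwrite("pics/w2.png",im)
E
```

```text
[ 0.57605057 -0.08890429  0.2372263 ] [ 0.55568662  0.02816106 -1.10730924] 0.04257986438186235
```

View pics/s2.png

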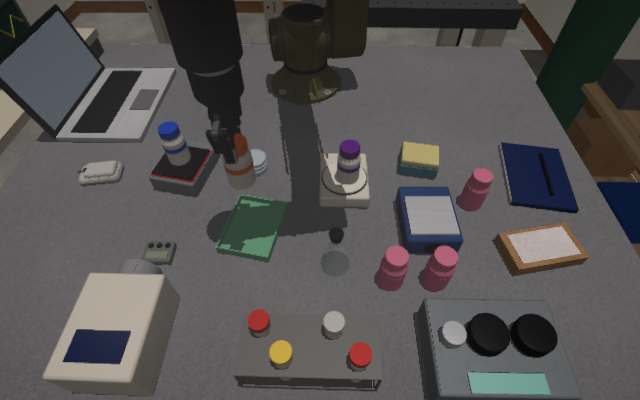

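Orange hangs upright from the gripper above the tray, and the chiller plate is now fully visible. Lowering, slowly at the end.

Call:
carry_out([
  [[255,0,0,0.4,0,0,0],[255,0,0,0.7,0,0,0],[255,0,0,0.7,0,0,0],[255,0,0,0.7,0,0,0],[255,0,0,0.7,0,0,0],[255,0,0,0.7,0,0,0],[255,0,0,0.5,0,0,0],[255,0,0,0.3,0,0,0],[255,0,0,0.2,0,0,0],[255,0,0,0.1,0,0,0],[255,0,0,0.1,0,0,0],[255,0,0,0.1,0,0,0],[255,0,0,0.1,0,0,0],[255,0,0,0,0,0,0]],
])

```text
clock: 9.52
tcp_pos: [0.5758, -0.0894, 0.078]
tcp_rot: [0.0, 0.707, -0.707, -0.0]
force: [-0.2, 0.1, -1.4]
grip_width: 0.0426
```

Call:
carry_out([
  [[255,0,0,0.05,0,0,0],[255,0,0,0.05,0,0,0],[255,0,0,0,0,0,0],[255,0,0,0,0,0,0]],
])

```text
clock: 10.02
tcp_pos: [0.576, -0.0894, 0.0753]
tcp_rot: [0.0, 0.707, -0.707, 0.0]
force: [0.1, -0.5, -0.7]
grip_width: 0.0428
```

Call:
carry_out([
  [[255,0,0,0.03,0,0,0],[255,0,0,0.03,0,0,0],[255,0,0,0,0,0,0]],
])

```text
clock: 10.4
tcp_pos: [0.5762, -0.0895, 0.0743]
tcp_rot: [-0.0, 0.707, -0.707, 0.0]
force: [-1.5, 0.4, 4.8]
grip_width: 0.0426
```

Contact at 5 N. Releasing, lifting, and moving over the purple bottle.

Call:
carry_out([
  [[150,0,0,0,0,0,0],[0,0,0,0,0,0,0],[0,0,0,0,0,0,0],[0,0,0,0,0,0,0],[0,0,0,0,0,0,0],[0,0,0,-0.4,0,0,0],[0,0,0,-0.7,0,0,0],[0,0,0,-0.8,0,0,0],[0,0,0,-0.8,0,0,0],[0,0,0,-0.8,0,0,0],[0,0,0,-0.8,0,0,0],[0,0,0,-0.8,0,0,0],[0,0,0,-0.5,0,0,0],[0,0,0,0,0,0,0]],
])

```text
clock: 12.15
tcp_pos: [0.5764, -0.0894, 0.2429]
tcp_rot: [0.001, -0.707, 0.707, -0.001]
force: [0.1, -0.4, -0.9]
grip_width: 0.0851
```

Call:
carry_out([
  [[0,-0.7,0.42,0,0,0,0],[0,-0.7,0.42,0,0,0,0],[0,-0.7,0.42,0,0,0,0],[0,-0.7,0.42,0,0,0,0],[0,-0.7,0.42,0,0,0,0],[0,-0.7,0.42,0,0,0,0],[0,-0.7,0.42,0,0,0,0],[0,-0.7,0.42,0,0,0,0],[0,-0.7,0.42,0,0,0,0],[0,-0.6,0.35,0,0,0,0],[0,0,0,0,0,0,0],[0,0,0,0,0,0,0],[0,0,0,0,0,0,0]],
])

```text
clock: 13.78
tcp_pos: [0.4522, 0.1171, 0.2412]
tcp_rot: [-0.0, -0.707, 0.707, 0.0]
force: [0.4, 1.0, 0.7]
grip_width: 0.0853
```

```bash
python3 - <<'E'
from h import *
P=camera_params("wrist"); im=camera("wrist"); sc=camera("scene"); s=state(); print(s["tcp_pos"],s["grip_width"])
cv2.imwrite("pics/w3.png",np.vstack([cv2.resize(im[60:320,170:470],(600,520))[:340],cv2.resize(sc[110:270,190:430],(600,400))[:260]]))
cv2.imwrite("pics/w3full.png",im)
print("cap",proj("wrist",[.452,.117,.144],P),"band",proj("wrist",[.453,.115,.046],P))
print([proj("wrist",[.453+.052*np.cos(a),.115+.052*np.sin(a),.046],P) for a in np.arange(4)*np.pi/2])
E
```

```text
[0.45224961 0.11714705 0.24128082] 0.08508237370119553
cap [321.2 200.3] band [320.4 171.8]
[array([274.1, 171.8]), array([320.5, 215.1]), array([366.6, 171.7]), array([320.3, 124.3])]
```

View pics/w3.png

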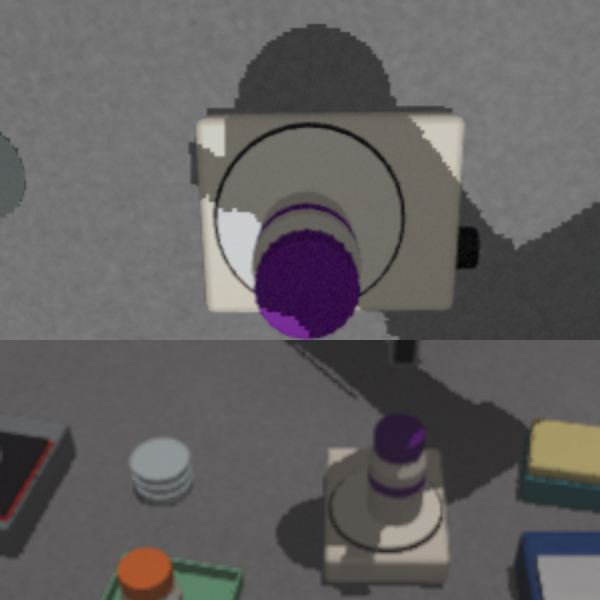

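Wrist crop: the purple cap centre is at (324,202) full-frame and the ring spans u 278–372. Allowing for the camera's 3 px bias (seen at the orange grip), the purple bottle is at (.452,.118) and the stirrer middle at about (.451,.114). The lower crop shows orange standing in the tray.

Call:
carry_out([
  [[0,-0.03,0.02,0.7,0,0,0],[0,0,0,0.7,0,0,0],[0,0,0,0.7,0,0,0],[0,0,0,0.7,0,0,0],[0,0,0,0.7,0,0,0],[0,0,0,0.5,0,0,0],[0,0,0,0.22,0,0,0],[0,0,0,0,0,0,0],[0,0,0,0,0,0,0],[150,0,0,0,0,0,0],[255,0,0,0,0,0,0],[255,0,0,0,0,0,0],[255,0,0,0,0,0,0],[255,0,0,0,0,0,0],[255,0,0,0,0,0,0],[255,0,0,0,0,0,0],[255,0,0,0,0,0,0]],
])

```text
clock: 16.0
tcp_pos: [0.4517, 0.1186, 0.1154]
tcp_rot: [-0.0, 0.707, -0.707, 0.0]
force: [-1.7, -0.2, 5.0]
grip_width: 0.0424
```

Call:
carry_out([
  [[255,0,0,-0.3,0,0,0],[255,0,0,-0.6,0,0,0],[255,0,0,-0.7,0,0,0],[255,0,0,-0.7,0,0,0],[255,0,0,-0.7,0,0,0],[255,0,0,-0.6,0,0,0],[255,0,0,0,0,0,0],[255,-0.2,-0.13,0,0,0,0],[255,-0.5,-0.33,0,0,0,0],[255,-0.8,-0.53,0,0,0,0],[255,-0.8,-0.53,0,0,0,0],[255,-0.8,-0.53,0,0,0,0],[255,-0.8,-0.53,0,0,0,0],[255,-0.8,-0.53,0,0,0,0],[255,-0.6,-0.4,0,0,0,0],[255,-0.4,-0.26,0,0,0,0],[255,-0.25,-0.17,0,0,0,0],[255,0,0,0,0,0,0],[255,0,0,0,0,0,0]],
])

```text
clock: 18.38
tcp_pos: [0.5696, 0.2967, 0.2232]
tcp_rot: [0.0, -0.707, 0.707, -0.0]
force: [0.6, 0.1, -0.7]
grip_width: 0.0426
```

Call:
carry_out([
  [[255,0,0,0.4,0,0,0],[255,0,0,0.6,0,0,0],[255,0,0,0.6,0,0,0],[255,0,0,0.5,0,0,0],[255,0,0,0.3,0,0,0],[255,0,0,0.2,0,0,0],[255,0,0,0.1,0,0,0],[255,0,0,0.1,0,0,0],[255,0,0,0,0,0,0],[255,0,0,0,0,0,0]],
])

```text
clock: 19.62
tcp_pos: [0.5698, 0.2971, 0.1392]
tcp_rot: [0.0, -0.707, 0.707, -0.0]
force: [-0.1, 0.5, -1.2]
grip_width: 0.0426
```

```bash
python3 - <<'E'
from h import *
P=camera_params("wrist"); im=camera("wrist"); a=camera("side"); s=state(); print(s["tcp_pos"],s["grip_width"],s["force"])
cv2.imwrite("pics/w4.png",np.hstack([cv2.resize(im[110:310,190:450],(520,400)),cv2.resize(a[90:230,220:340],(280,400))]))
print([proj("wrist",[.57+dx,.297+dy,.062],P) for dx,dy in((-.05,-.05),(.05,-.05),(.05,.05))])
E
```

```text
[0.56976837 0.29709602 0.13915668] 0.04258919190978908 [-0.12215121  0.23686277 -0.85010373]
[array([391. , 141.9]), array([250.2, 141.8]), array([258.8, 266.7])]
```

View pics/w4.png

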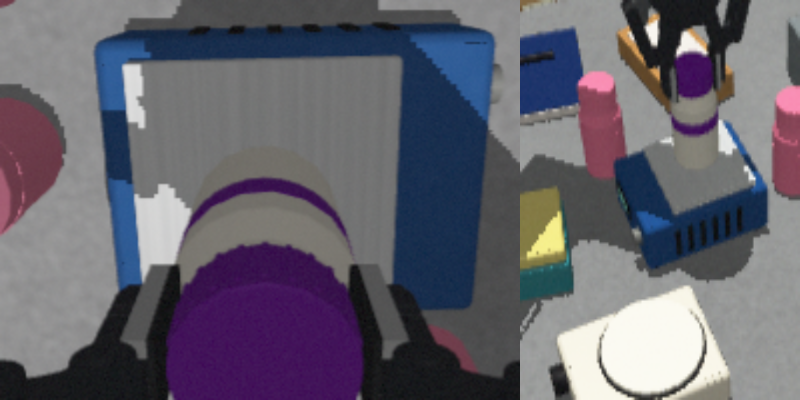

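Picture: the plate's far edge spans u 251–391 at v 140 (projected 250–391 at 142) and the bottle is upright and centred. Final approach.

Call:
carry_out([
  [[255,0,0,0.08,0,0,0],[255,0,0,0.07,0,0,0],[255,0,0,0.05,0,0,0],[255,0,0,0.04,0,0,0],[255,0,0,0,0,0,0],[255,0,0,0,0,0,0]],
])

```text
clock: 20.48
tcp_pos: [0.5697, 0.297, 0.1317]
tcp_rot: [0.0, 0.707, -0.707, -0.0]
force: [-0.2, 0.3, -1.1]
grip_width: 0.0427
```

Call:
carry_out([
  [[255,0,0,0.03,0,0,0],[255,0,0,0.03,0,0,0],[255,0,0,0,0,0,0]],
])

```text
clock: 20.85
tcp_pos: [0.5698, 0.2971, 0.1314]
tcp_rot: [-0.001, 0.707, -0.707, 0.0]
force: [-3.0, -0.7, 4.8]
grip_width: 0.0428
```

Call:
carry_out([
  [[150,0,0,0,0,0,0],[0,0,0,0,0,0,0],[0,0,0,0,0,0,0],[0,0,0,0,0,0,0],[0,0,0,0,0,0,0],[0,0,0,-0.4,0,0,0],[0,0,0,-0.7,0,0,0],[0,0,0,-0.8,0,0,0],[0,0,0,-0.8,0,0,0],[0,0,0,-0.8,0,0,0],[0,0,0,0,0,0,0]],
])

```text
clock: 22.22
tcp_pos: [0.5706, 0.2973, 0.2385]
tcp_rot: [0.003, -0.707, 0.707, -0.001]
force: [-0.3, -0.5, -0.1]
grip_width: 0.0856
```

Call:
carry_out([
  [[0,0.5,0.14,0,0,0,0],[0,0.8,0.22,0,0,0,0],[0,0.8,0.22,0,0,0,0],[0,0.8,0.22,0,0,0,0],[0,0.8,0.22,0,0,0,0],[0,0.8,0.22,0,0,0,0],[0,0.8,0.22,0,0,0,0],[0,0.8,0.22,0,0,0,0],[0,0.8,0.22,0,0,0,0],[0,0.8,0.22,0,0,0,0],[0,0.8,0.22,0,0,0,0],[0,0.8,0.22,0,0,0,0],[0,0.8,0.22,0,0,0,0],[0,0.8,0.22,0,0,0,0],[0,0.8,0.22,0,0,0,0],[0,0.8,0.22,0,0,0,0],[0,0.8,0.22,0,0,0,0],[0,0.8,0.22,0,0,0,0],[0,0.8,0.22,0,0,0,0],[0,0.8,0.22,0,0,0,0]],
])

```text
clock: 24.72
tcp_pos: [0.4393, -0.1753, 0.2349]
tcp_rot: [0.0, -0.707, 0.707, -0.0]
force: [0.0, -0.1, 0.2]
grip_width: 0.0854
```

Call:
carry_out([
  [[0,0.8,0.22,0,0,0,0],[0,0.8,0.22,0,0,0,0],[0,0.8,0.22,0,0,0,0],[0,0.8,0.22,0,0,0,0],[0,0.5,0.23,0,0,0,0],[0,0,0,0,0,0,0],[0,0,0,0,0,0,0],[0,0,0,0,0,0,0]],
])

```text
clock: 25.72
tcp_pos: [0.407, -0.2845, 0.235]
tcp_rot: [-0.0, 0.707, -0.707, 0.0]
force: [0.1, 1.0, 0.2]
grip_width: 0.0853
```

```bash
python3 - <<'E'
from h import *
P=camera_params("wrist"); im=camera("wrist"); sc=camera("scene"); s=state(); print(s["tcp_pos"],s["grip_width"])
cv2.imwrite("pics/w5.png",np.hstack([cv2.resize(im[60:320,170:470],(480,416)),cv2.resize(sc[130:270,380:490],(320,416))]))
print("cap",proj("wrist",[.407,-.286,.152],P))
c,s=np.cos(.19),np.sin(.19)
print([proj("wrist",[.42+c*a-s*b,-.279+s*a+c*b,.054],P) for a,b in((-.054,-.054),(.054,-.054),(.054,.054),(-.054,.054),(0,0))])
E
```

```text
[ 0.40700806 -0.28454511  0.23494907] 0.085455211355847
cap [320.9 204.1]
[array([350.2, 121.6]), array([248.2, 141.6]), array([272.5, 234.7]), array([365.6, 218.2]), array([309.2, 181.4])]
```

View pics/w5.png

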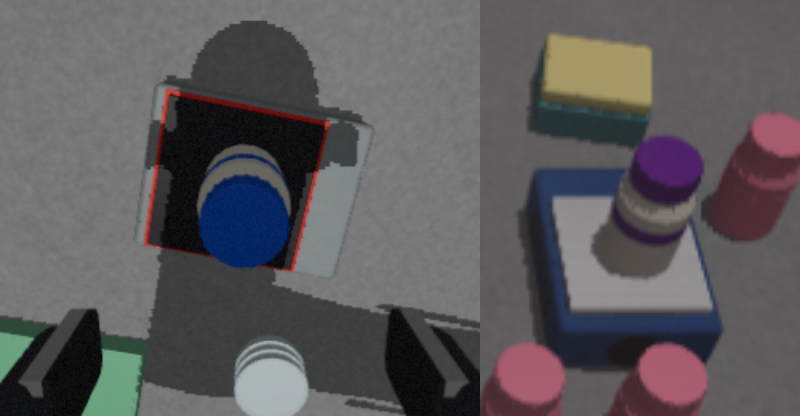

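Wrist crop: the blue cap centre is at about (322,200) full-frame. The red frame's corners are at (275,116), (375,137), (262,212) and (352,229), so its yaw is the other way from my guess. The right crop shows purple standing upright mid-plate. Working out the warmer's middle:

```bash
python3 - <<'E'
from h import *
c=[at("wrist",u-b,v,.054) for b in(0,3) for u,v in((275,116.3),(375,136.9),(352.5,228.8),(261.9,211.9))]
print(np.array(c)); print(np.mean(c[:4],0),np.mean(c[4:],0)); print(at("wrist",319.5,200,.152))
E
```

```text
[[ 0.4541 -0.3475  0.054 ]
 [ 0.351  -0.3268  0.054 ]
 [ 0.3712 -0.2232  0.054 ]
 [ 0.4735 -0.2437  0.054 ]
 [ 0.4572 -0.3474  0.054 ]
 [ 0.3541 -0.3268  0.054 ]
 [ 0.3746 -0.2232  0.054 ]
 [ 0.4768 -0.2437  0.054 ]]
[ 0.41245 -0.2853   0.054  ] [ 0.415675 -0.285275  0.054   ]
[ 0.4081 -0.2894  0.152 ]
```

Call:
carry_out([
  [[0,0.1,-0.02,0.7,0,0,0],[0,0,0,0.7,0,0,0],[0,0,0,0.7,0,0,0],[0,0,0,0.7,0,0,0],[0,0,0,0.5,0,0,0],[0,0,0,0.4,0,0,0],[0,0,0,0.05,0,0,0],[0,0,0,0,0,0,0],[0,0,0,0,0,0,0],[150,0,0,0,0,0,0],[255,0,0,0,0,0,0],[255,0,0,0,0,0,0],[255,0,0,0,0,0,0],[255,0,0,0,0,0,0],[255,0,0,0,0,0,0],[255,0,0,0,0,0,0],[255,0,0,0,0,0,0]],
])

```text
clock: 27.95
tcp_pos: [0.4074, -0.2882, 0.1228]
tcp_rot: [0.0, 0.707, -0.707, 0.0]
force: [-2.0, 0.0, 4.9]
grip_width: 0.0428
```

Call:
carry_out([
  [[255,0,0,-0.3,0,0,0],[255,0,0,-0.6,0,0,0],[255,0,0,-0.7,0,0,0],[255,0,0,-0.7,0,0,0],[255,0,0,-0.7,0,0,0],[255,0,0,-0.5,0,0,0],[255,0,0,0,0,0,0],[255,-0.2,0,0,0,0,0],[255,-0.4,-0.05,0,0,0,0],[255,-0.6,-0.1,0,0,0,0],[255,-0.8,-0.1,0,0,0,0],[255,-0.8,-0.1,0,0,0,0],[255,-0.8,-0.1,0,0,0,0],[255,-0.8,-0.1,0,0,0,0],[255,-0.8,-0.1,0,0,0,0],[255,-0.8,-0.1,0,0,0,0]],
])

```text
clock: 29.95
tcp_pos: [0.4296, -0.1065, 0.2268]
tcp_rot: [0.0, 0.707, -0.707, -0.0]
force: [1.1, 0.4, -1.1]
grip_width: 0.043
```

Call:
carry_out([
  [[255,-0.8,-0.1,0,0,0,0],[255,-0.8,-0.1,0,0,0,0],[255,-0.8,-0.1,0,0,0,0],[255,-0.8,-0.1,0,0,0,0],[255,-0.8,-0.1,0,0,0,0],[255,-0.8,-0.1,0,0,0,0],[255,-0.8,-0.1,0,0,0,0],[255,-0.8,0,0,0,0,0],[255,-0.6,0,0,0,0,0],[255,-0.4,0,0,0,0,0],[255,0,0,0,0,0,0],[255,0,0,0.4,0,0,0],[255,0,0,0.7,0,0,0],[255,0,0,0.7,0,0,0],[255,0,0,0.7,0,0,0],[255,0,0,0.6,0,0,0],[255,0,0,0.3,0,0,0],[255,0,0,0,0,0,0],[255,0,0,0,0,0,0]],
])

```text
clock: 32.33
tcp_pos: [0.4513, 0.1141, 0.1263]
tcp_rot: [0.001, -0.707, 0.707, -0.0]
force: [-1.0, -0.0, -1.3]
grip_width: 0.0427
```

```bash
python3 - <<'E'
from h import *
P=camera_params("wrist"); im=camera("wrist"); sc=camera("scene"); s=state(); print(s["tcp_pos"],s["grip_width"],s["force"])
cv2.imwrite("pics/w6.png",np.hstack([cv2.resize(im[90:310,190:450],(480,406)),cv2.resize(sc[110:230,300:400],(320,406))]))
print([proj("wrist",[.451+.053*np.cos(a),.114+.053*np.sin(a),.046],P) for a in -np.arange(5)*np.pi/4])
E
```

```text
[0.45125911 0.11423078 0.1262334 ] 0.04259058442762686 [-0.15040212  0.41477291 -1.60915414]
[array([252.5, 206.9]), array([270.2, 158.5]), array([321.4, 137. ]), array([372.6, 158.5]), array([390.4, 206.9])]
```

View pics/w6.png

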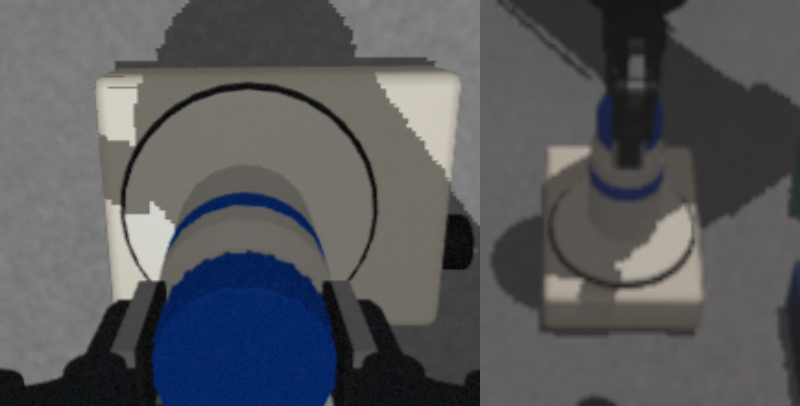

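Ring in the wrist view: u 257–394, top at v 137 (projected 252–390 and 137, less the 3 px bias), so it is centred. Lowering.

Call:
carry_out([
  [[255,0,0.03,0.1,0,0,0],[255,0,0,0.1,0,0,0],[255,0,0,0.06,0,0,0],[255,0,0,0.04,0,0,0],[255,0,0,0.04,0,0,0],[255,0,0,0.02,0,0,0],[255,0,0,0,0,0,0]],
])

```text
clock: 33.3
tcp_pos: [0.45, 0.114, 0.1149]
tcp_rot: [-0.0, 0.707, -0.707, 0.0]
force: [-2.0, -0.9, 0.6]
grip_width: 0.0425
```

Call:
carry_out([
  [[255,0,0,0.03,0,0,0],[255,0,0,0,0,0,0],[150,0,0,0,0,0,0],[0,0,0,0,0,0,0],[0,0,0,0,0,0,0],[0,0,0,0,0,0,0],[0,0,0,0,0,0,0],[0,0,0,-0.4,0,0,0],[0,0,0,-0.7,0,0,0],[0,0,0,-0.8,0,0,0],[0,0,0,-0.8,0,0,0],[0,0,0,-0.8,0,0,0],[0,0,0,0,0,0,0]],
])

```text
clock: 34.92
tcp_pos: [0.4509, 0.1143, 0.2217]
tcp_rot: [0.002, -0.707, 0.707, -0.001]
force: [0.2, -0.0, -0.1]
grip_width: 0.0853
```

Call:
carry_out([
  [[0,0.4,-0.25,0,0,0,0],[0,0.7,-0.44,0,0,0,0],[0,0.7,-0.44,0,0,0,0],[0,0.7,-0.44,0,0,0,0],[0,0.7,-0.44,0,0,0,0],[0,0.7,-0.44,0,0,0,0],[0,0.7,-0.44,0,0,0,0],[0,0.7,-0.44,0,0,0,0],[0,0.7,-0.44,0,0,0,0],[0,0.5,-0.3,0,0,0,0],[0,0.3,-0.13,0,0,0,0],[0,0,0,0,0,0,0],[0,0,0,0,0,0,0]],
])

```text
clock: 36.55
tcp_pos: [0.5758, -0.0896, 0.2188]
tcp_rot: [-0.0, 0.707, -0.707, -0.0]
force: [-0.6, -0.6, 0.6]
grip_width: 0.0852
```

```bash
python3 - <<'E'
from h import *
P=camera_params("wrist"); im=camera("wrist"); sc=camera("scene"); s=state(); print(s["tcp_pos"],s["grip_width"])
cv2.imwrite("pics/w7.png",np.hstack([cv2.resize(im[100:320,170:470],(480,352)),cv2.resize(sc[100:276,230:390],(320,352))]))
print("cap",proj("wrist",[.576,-.0895,.104],P))
E
```

```text
[ 0.57586306 -0.08943121  0.21895324] 0.08553726619743467
cap [320.8 194.2]
```

View pics/w7.png

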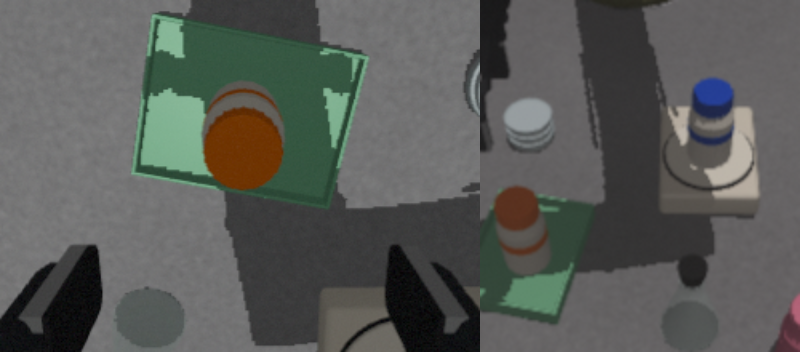

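Orange stands upright in the tray with its cap at (322,193) as expected, and blue stands on the stirrer. Gripping orange.

Call:
carry_out([
  [[0,0,0,0.5,0,0,0],[0,0,0,0.8,0,0,0],[0,0,0,0.8,0,0,0],[0,0,0,0.8,0,0,0],[0,0,0,0.8,0,0,0],[0,0,0,0.6,0,0,0],[0,0,0,0.4,0,0,0],[0,0,0,0.12,0,0,0],[0,0,0,0,0,0,0],[0,0,0,0,0,0,0],[150,0,0,0,0,0,0],[255,0,0,0,0,0,0],[255,0,0,0,0,0,0],[255,0,0,0,0,0,0],[255,0,0,0,0,0,0],[255,0,0,0,0,0,0],[255,0,0,0,0,0,0],[255,0,0,0,0,0,0]],
])

```text
clock: 38.9
tcp_pos: [0.5763, -0.09, 0.0746]
tcp_rot: [-0.0, 0.707, -0.707, 0.0]
force: [0.6, -0.9, 4.9]
grip_width: 0.0427
```

Call:
carry_out([
  [[255,0,0,-0.3,0,0,0],[255,0,0,-0.6,0,0,0],[255,0,0,-0.7,0,0,0],[255,0,0,-0.7,0,0,0],[255,0,0,-0.7,0,0,0],[255,0,0,-0.7,0,0,0],[255,0,0,-0.5,0,0,0],[255,0,0,-0.2,0,0,0]],
])

```text
clock: 39.9
tcp_pos: [0.5762, -0.0899, 0.2073]
tcp_rot: [0.001, -0.707, 0.707, -0.0]
force: [0.5, -0.5, -1.3]
grip_width: 0.0427
```

Call:
carry_out([
  [[255,0.2,0.16,0,0,0,0],[255,0.4,0.33,0,0,0,0],[255,0.7,0.57,0,0,0,0],[255,0.7,0.57,0,0,0,0],[255,0.7,0.57,0,0,0,0],[255,0.7,0.57,0,0,0,0],[255,0.7,0.57,0,0,0,0],[255,0.7,0.57,0,0,0,0],[255,0.7,0.57,0,0,0,0],[255,0.5,0.41,0,0,0,0],[255,0.3,0.25,0,0,0,0],[255,0.13,0.13,0,0,0,0],[255,0,0,0,0,0,0],[255,0,0,0.5,0,0,0],[255,0,0,0.8,0,0,0],[255,0,0,0.6,0,0,0],[255,0,0,0.3,0,0,0],[255,0,0,0.15,0,0,0],[255,0,0,0,0,0,0],[255,0,0,0,0,0,0]],
])

```text
clock: 42.4
tcp_pos: [0.4182, -0.2831, 0.1364]
tcp_rot: [-0.0, 0.707, -0.707, 0.001]
force: [0.6, -0.3, -0.9]
grip_width: 0.043
```

```bash
python3 - <<'E'
from h import *
P=camera_params("wrist"); im=camera("wrist"); a=camera("side"); s=state(); print(s["tcp_pos"],s["grip_width"],s["force"])
cv2.imwrite("pics/w8.png",np.hstack([cv2.resize(im[90:310,190:450],(480,406)),cv2.resize(a[270:400,250:400],(320,277)) if 0 else cv2.resize(a[240:400,260:386],(320,406))]))
c,s=np.cos(-.195),np.sin(-.195)
print([proj("wrist",[.417+c*a-s*b,-.283+s*a+c*b,.054],P) for a,b in((.052,-.052),(-.052,-.052),(-.052,.052),(.052,.052))])
E
```

```text
[ 0.41815307 -0.28300547  0.13621918] 0.04268245910543361 [ 0.37697656  1.00149882 -0.71318751]
[array([265.4, 125.6]), array([405.8, 153.7]), array([371.6, 275.6]), array([247.6, 253.8])]
```

View pics/w8.png

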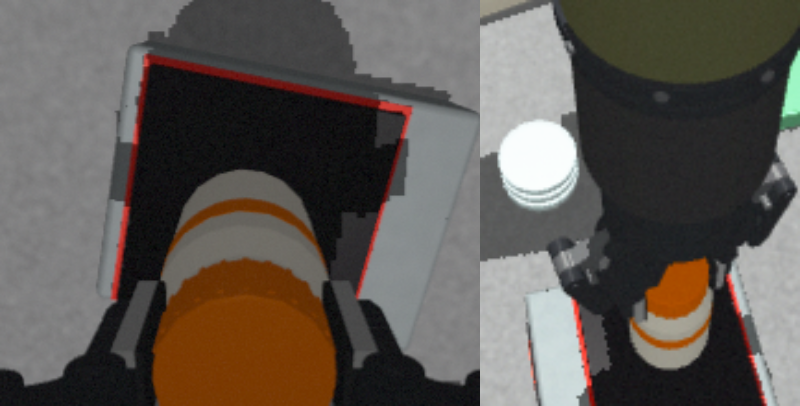

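Frame's inner corners are at (271,126) and (408,152), projected (265,126) and (406,154). The warmer's middle is therefore about (.416,-.284), 2 mm off at most. I'll nudge and lower.

Call:
carry_out([
  [[255,0.02,0.06,0.1,0,0,0],[255,0,0,0.1,0,0,0],[255,0,0,0.1,0,0,0],[255,0,0,0.06,0,0,0],[255,0,0,0.04,0,0,0],[255,0,0,0.03,0,0,0],[255,0,0,0.02,0,0,0],[255,0,0,0,0,0,0]],
])

```text
clock: 43.5
tcp_pos: [0.4161, -0.2836, 0.1226]
tcp_rot: [0.0, 0.707, -0.707, 0.0]
force: [-0.7, 1.3, 2.3]
grip_width: 0.0428
```

Contact at about 3 N. Release, lift, then back toward mid-bench for a final check.

Call:
carry_out([
  [[255,0,0,0.02,0,0,0],[150,0,0,0,0,0,0],[0,0,0,0,0,0,0],[0,0,0,0,0,0,0],[0,0,0,0,0,0,0],[0,0,0,0,0,0,0],[0,0,0,-0.4,0,0,0],[0,0,0,-0.7,0,0,0],[0,0,0,-0.8,0,0,0],[0,0,0,-0.8,0,0,0],[0,0,0,-0.8,0,0,0],[0,-0.6,-0.3,0,0,0,0],[0,-0.8,-0.5,0,0,0,0],[0,-0.8,-0.5,0,0,0,0],[0,-0.8,-0.5,0,0,0,0],[0,-0.8,-0.5,0,0,0,0],[0,-0.8,-0.5,0,0,0,0],[0,0,0,0,0,0,0],[0,0,0,0,0,0,0]],
])

```text
clock: 45.88
tcp_pos: [0.5, -0.1457, 0.2271]
tcp_rot: [-0.0, 0.707, -0.707, 0.0]
force: [-0.3, -0.1, -0.6]
grip_width: 0.0855
```

```bash
python3 - <<'E'
from h import *
sc=camera("scene"); sd=camera("side"); s=state(); print(s["tcp_pos"],s["grip_width"])
cv2.imwrite("pics/f.png",np.vstack([cv2.resize(sc[105:295,135:505],(779,400))[:, :779],cv2.resize(sd[90:400,200:400],(779,200)) if 0 else cv2.resize(sd[100:400,190:430],(779,974))[774:974]]))
cv2.imwrite("pics/f2.png",sd)
for n,p,z in(("pur",(.57,.297),.062),("blu",(.451,.114),.046),("ora",(.416,-.284),.054)): print(n,"cap top px",proj("scene",[*p,z+.098]),"side",proj("side",[*p,z+.098]))
E
```

```text
[ 0.49987002 -0.14606146  0.22694459] 0.0857453551962838
pur cap top px [442.9 183.7] side [294.1 116. ]
blu cap top px [345.9 145.9] side [272.8 180.2]
ora cap top px [167.5 130.1] side [334.9 352.7]
```

View pics/f.png

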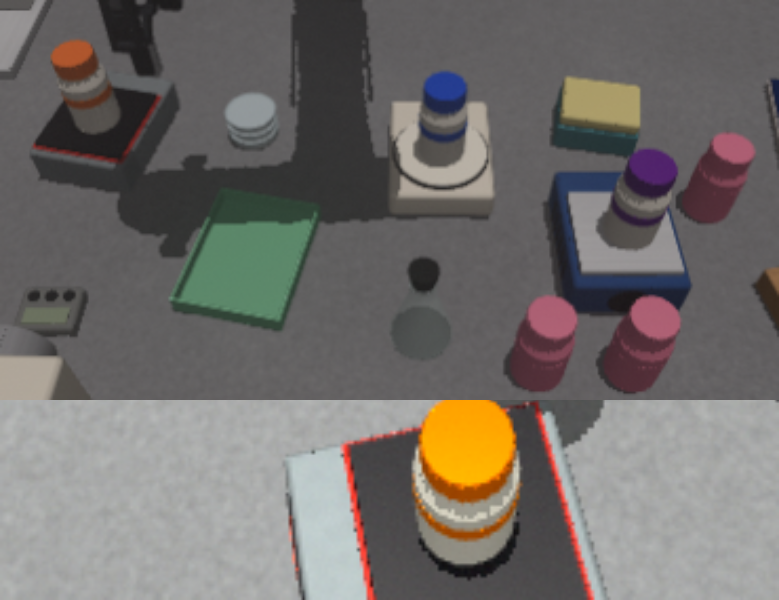

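View pics/f2.png

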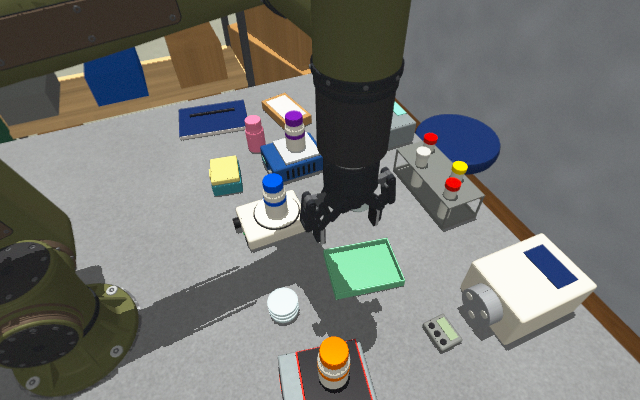

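All three stand upright on their own plates, the tray is empty and the bystanders are where they were. Purple's cap reads 2 px right of the prediction, so I'll take one last close crop.

```bash
python3 - <<'E'
from h import *
sc=camera("scene"); sd=camera("side")
def dr(im,n,p,z):
    for r,h,c in((.026,z,(0,255,0)),(.022,z+.098,(0,255,255))):
        pts=np.array([proj(n,[p[0]+r*np.cos(a),p[1]+r*np.sin(a),h]) for a in np.linspace(0,6.28,40)])
        yield pts,c
out=[]
for n,im,(x,y,w,h) in(("scene",sc,(385,160,90,100)),("side",sd,(250,95,90,100))):
    c=cv2.resize(im[y:y+h,x:x+w],None,fx=4.4,fy=4.4,interpolation=cv2.INTER_CUBIC)
    for pts,col in dr(im,n,(.570,.297),.062): cv2.polylines(c,[((pts-[x,y])*4.4).astype(int)],True,col,1)
    q=np.array([proj(n,[.571+a,.297+b,.062]) for a,b in((-.05,-.05),(.05,-.05),(.05,.05),(-.05,.05))]); cv2.polylines(c,[((q-[x,y])*4.4).astype(int)],True,(0,0,255),1)
    out.append(c)
cv2.imwrite("pics/f3.png",np.hstack(out))
E
```

```text
(no output)
```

View pics/f3.png

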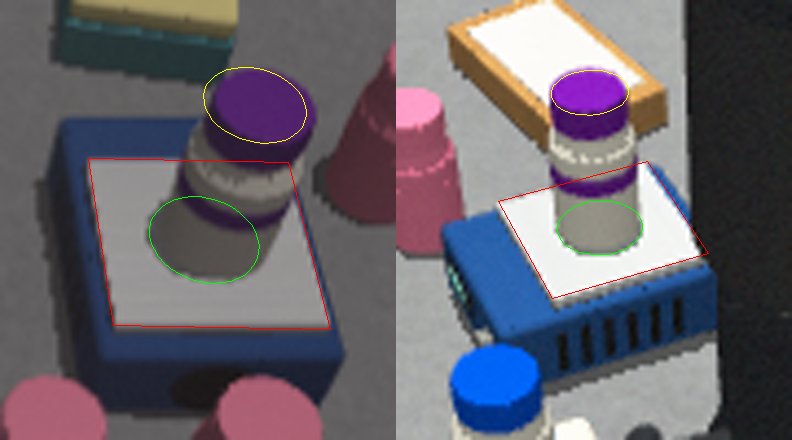

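The overlay puts the base within about 3 mm of (.570,.297), in the middle of the plate in both views. Handing in.

```bash
python3 -c "
from rig import *
finish_job(); print(state()['clock'])"
```

```text
the job is handed in; nothing more can be done
the job is handed in; nothing more can be done
```

All three bottles are on their own plates and the job is handed in. The last move ended at 45.9 s of the 112 s allowed. `finish_job()` reports no verdict.

**Moves:** I parked the orange bottle in the green tray, moved purple to the cold plate and blue to the stirrer, then moved orange from the tray to the warming plate. I gripped each by the cap and lowered it until light contact (about 5 N at most) before letting go.

**Last checks:**
- All three bottles looked upright, the tray was empty, and the gripper was open and clear of everything.
- The flask, dishes, tip box and pink look-alikes looked unmoved.
- **Purple:** within about 3 mm of the plate's middle, from outlines drawn on the scene and side pictures.
- **Blue:** within about 2 mm of the middle, judged from the wrist view just before release.
- **Orange:** within about 2 mm of the wrist estimate of the middle, also judged just before release.

**Disagreements:**
- The wrist camera showed a steady sideways bias of about 3 px, which I corrected for.
- The scene camera's first estimate of the warming plate's middle was 6–8 mm off the wrist views; I used the wrist views.
- The scene overlay of the purple cap sits about 2 px off the side camera's. All of these are inside the 15 mm tolerance.

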